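# Present the drawn ball at the permit counter

## Robot

A 6-joint arm with a two-finger parallel gripper is mounted at the origin on the work surface. World frame = base frame: x ahead of the robot, y to its left, z up, the work surface at z = 0. Lengths are in mm, angles in degrees, forces in N, time in s.
With the tool pointing down it reaches from about 300 to 875 mm from the base axis. Payload 6.4 kg.
Tool frame: the origin (TCP) lies at the very end of the fingers, on their centre line; the grasp point (between the pads) lies 19 mm behind it (robot.grasp_offset is the z of the grasp point in the tool frame, in mm); z points along the fingers, y is the line along which they close (so a half turn about z gives the same grasp; the last joint's range is limited). The gripper opens to 88 mm and grips with 3 to 60 N. Pads are 18 mm wide; open, the fingers measure 123 mm over their backs; the gripper's body (75 mm by 187 mm) begins 45 mm behind the grasp point.
Start: joints at [-84.242, 10.359, 92.074, -0, 77.567, -11.82], TCP at [173.672, -548.16, 238.714] pointing down, gripper open.
Joint ranges: [-171.53, 171.53], [-51.25, 118.39], [17.06, 147.69], [-65.23, 245.23], [0, 150.52], [-178.68, 178.68]. Speed limits (degrees/s): [147.25, 147.25, 172.46, 180, 180, 180].

## Interface

Orientations are given as a 3x3 rotation matrix whose columns are the frame's x, y, z axes.
In Python, from workcell import readout, vision, robot, models gives the robot as it stands.
- The arm moves only by the tool send_rows, never from a script. Its argument "plan" is a list of rows, each a list of 3 entries, a list of its own where there are three numbers: the shift along the tool's x, y, z as a fraction of full scale, then the turn, a rotation vector about the tool's x, y, z as a fraction of full scale, then the gripper's target within -1 to 1 (shut at 1, half-way at 0, fully open at -1). A call has 1 to 5 rows; each row is the pose to reach, as a shift and turn from the pose commanded when the call began, along the tool's axes at that moment, turning the shorter way round; what a row does not reach only later rows make up. Full scale, the value 1, is 40 cm for a shift and pi rad for a turn. A row lasts 1/12 s, in which the tool goes at most 41.7 mm and 7.16 degrees, less where a joint would pass 70% of its speed; a pose out of reach is approached as far as the arm can. A call with a number of a shift or a turn outside -1 to 1 is refused whole. A call with a gripper value outside its range is refused whole. The fingers move at their own pace and stop on an object; the grip force is fixed at half the most. Time passes only in rows, so rows that repeat a pose let the fingers close. It gives the time, the measured TCP pose, the force, the opening and the grip force at its end, in the units of the state.
- readout.observe(): the state, without advancing time (a new reading comes with each control period).
- vision.read_camera(name): name is "side" or "top" or "wrist"; returns a dict with "color" (420x560x3 uint8, red, green, blue), "fov_y" (degrees; the focal length in pixels is half the picture's height over the tangent of half this angle, whatever the lens; pixels are square), "cx", "cy" (the principal point, pixels), "rvec" (rotation vector, rad) and "tvec" (3), from world to camera coordinates, as OpenCV has them; the wrist camera has in their place "mount" (4x4, takes a point from camera to tool coordinates, whose origin is the TCP and whose axes are the flange's). Camera axes: x right, y down, z forward; pixel columns grow to the right and rows downward; lengths in mm; the calibration is good to about 2 mm. The wrist camera is an equidistant fisheye: a pixel r from the principal point sees the ray r / f radians off the axis. A picture is of the moment at which its call begins: read the wrist's pose just before it. There is no depth.
- robot.hand_in(): hands the job in; it is judged then, once.
Trained networks look in the newest picture that a camera, given by its name, has taken for a name from the list of things; names that differ only in an ending like _2 or _b are one class to them, and where a whole thing is asked for, a point or a joint stands for the part that bears it (a point fixed in the world has none). Each returns a list of dicts, best first, with "score" (0 to 1); they miss things now and then, are a little off and sometimes report something else, mostly with a low value. They report only what shows in the picture. A call takes as long as a camera call. They do not tell look-alikes from the thing itself.
- models.look_for(camera, label): "box" ([centre column, centre row, width, height] in pixels, round what is visible of it).
- models.spot_point(camera, label): "pixel" ([column, row] in pixels: a listed point, or the origin of a listed thing).
The state is a dict: "t": time; "joint_positions": joint angles; "dq": joint speeds; "tau": joint torques, N m; "ee_pos": TCP position; "tool_rot": TCP orientation; "contact_force": force on the tool from outside, world axes, zero at the start; "ft_torque": the same for the moment, N m; "finger_gap": finger opening in mm; "finger_force": force on a finger pad.
Only numpy, scipy, OpenCV 4.12 (cv2) and the standard library are available. Lean on these libraries where they do the work, as an engineer would, in place of code of your own. Each camera call takes 0.05 s, during which the arm holds its last target. There are 200 camera calls.

## Task

Slide the flat card holder across the counter, without lifting it, until it lies centred on the cork mat, lined up with the mat's long sides, and let go of it. Then pick up the draw dish by the grip on its arched handle and, keeping it level so that the loose ball stays in the middle of the dish, give it about a quarter turn so that its nose points away from the robot in line with the mat. Finish still holding the dish level and still, about 10 cm above the card holder and centred over it; do not put it down or let go, and leave the other things on the counter where they are.

Things in the scene. Friction and masses are not known exactly. Their poses are not given: they have to be found in the camera images.
- holder_center (a point): centre (half-way up) of the flat card holder: an aluminium slab 120 (x) x 60 (y) x 15 mm with a blank white card let into its top, lying loose on the counter, about 0.25 kg; x is its long axis, z up; it looks the same turned by half a turn and may lie either way round on the mat
- mat: fixed, paper-thin (1 mm, offers no step) cork mat on the counter, 160 mm (x) x 100 mm (y); origin at its centre at counter height; x is its long axis and points away from the robot
- dish: draw dish: round shallow grey metal dish 140 mm across, a 12 degree cone inside (lowest in the middle, 10 mm above the underside), rim 24 mm above the underside, on a flat foot; about 0.24 kg; origin at the centre of its underside; x points from the centre to its nose, z up. A wire handle arches over it from rim to rim along its y axis, clear above the ball
- dish_grip (a point): centre of the black grip block at the top of the dish's arched handle, 98 mm straight above the middle of the dish's underside, same axes as the dish; the block is 16 mm thick (x, the way to pinch it), 46 mm long (y) and 24 mm tall; free air on both sides and below it down to the ball's top, 56 mm lower
- dish_nose (a point): tip of the dish's nose, a flat tongue 22 mm wide that sticks out 30 mm beyond the rim; it lies 100 mm from the middle of the dish along the dish's x, 21 mm above the underside
- ball_center (a point): centre of the loose white plastic ball, 32 mm diameter, 25 g, that rests in the middle of the dish (centre 26 mm above the dish's underside); it begins to roll if the dish is tilted beyond about 0.2 rad or is accelerated sideways at more than about 2 m/s2
- holder: the same card holder; origin at the centre of its underside
- stapler: bystander: dark desk stapler 150 x 36 x 39 mm, origin under its middle, long axis x
- calculator: bystander: white desk calculator 160 x 130 x 28 mm, origin under its middle
- mouse: bystander: black computer mouse 105 x 60 x 34 mm, origin under its middle
- notes: bystander: cream block of note paper 75 x 75 x 30 mm, origin under its middle
- stamp: bystander: hand stamp, black foot 60 x 32 mm with a wooden ball knob, 58 mm tall, origin under its middle
- tape: bystander: desk tape dispenser 145 x 55 mm, 74 mm tall, origin under its middle
- scanner: bystander: hand barcode scanner lying flat, 225 mm long along x, 65 wide, 50 tall, origin on its underside
Mind the look-alikes: they are no part of the job. Of the things shaped like the holder, the aluminium one is meant.

How it is judged:
By the outcome, as a careful person would: the job done as asked, in the order asked, and still so for the second after the job is handed in, while the arm keeps its last pose, push and grip.
It also fails if it takes over 67 s, if anything falls off the work surface, if the arm or the gripper's body presses on something with over 40 N, if the wrist force passes 120 N, or if a joint passes its speed limit or range.

## Working session

There is one attempt and no reset: what is moved stays moved. The work goes in short steps, Python scripts to look and compute and a tool call to move; the robot and the scene stay as the last step left them, time stands still between calls to the robot, and variables do not carry over. Pictures are saved under pics/ and viewed, at most 10 in all, crops included, and the job is handed in when it is done.

Besides the shell and the picture viewer there is one more tool, called as a command line: name --argument value ..., lists and objects as JSON in quotes. send_rows: Moves the arm, as the interface text tells. Shift numbers are shares of 40 cm and turn numbers shares of pi rad, none past 1 either way. Its arguments: {"type":"object","properties":{"plan":{"type":"array"}},"required":["plan"]}

```bash
mkdir -p pics
cat > h.py <<'E'
import numpy as np, cv2, json
from workcell import readout, vision, robot, models
def snap(n,fn=None):
    s=readout.observe(); c=vision.read_camera(n)
    if fn: cv2.imwrite('pics/'+fn,c['color'][:,:,::-1])
    c['s']=s; return c
def ray(c,px):
    f=c['color'].shape[0]/2/np.tan(np.radians(c['fov_y'])/2)
    d=np.array([(px[0]-c['cx'])/f,(px[1]-c['cy'])/f])
    if 'mount' in c:
        r=np.linalg.norm(d); v=np.array([*(d/max(r,1e-9)*np.sin(r)),np.cos(r)])
        M=np.array(c['mount']);R=np.array(c['s']['tool_rot']).reshape(3,3)
        return R@M[:3,3]+np.array(c['s']['ee_pos']), R@M[:3,:3]@v
    R=cv2.Rodrigues(np.array(c['rvec'],float))[0]
    return -R.T@np.array(c['tvec']).ravel(), R.T@np.array([d[0],d[1],1])
def at(c,px,z):
    o,d=ray(c,px); return (o+d*(z-o[2])/d[2]).round(1)
E
python3 - <<'E'
from h import *
s=readout.observe();print(s['ee_pos'],np.round(s['tool_rot'],3).tolist(),s['finger_gap'],robot.grasp_offset)
Z=dict(holder_center=7.5,mat=0,dish=0,dish_grip=98,dish_nose=21,ball_center=26,stapler=0,calculator=0,mouse=0,notes=0,stamp=0,tape=0,scanner=0)
for n in('top','side'):
    c=snap(n,n+'0.png')
    for k,z in Z.items():
        for r in models.spot_point(n,k)[:3]: print(n,k,np.round(r['pixel']),round(r['score'],2),at(c,r['pixel'],z))
E
```

```text
[ 173.61288416 -547.62181648  237.86581314] [[0.953, 0.302, -0.0], [0.302, -0.953, 0.002], [0.0, -0.002, -1.0]] 88.12488971517459 -18.700000000000003
top holder_center [149. 273.] 0.94 [321.1 336.5   7.5]
top holder_center [129. 162.] 0.87 [672.4 419.1   7.5]
top holder_center [156. 212.] 0.86 [514.7 323.9   7.5]
top mat [254. 202.] 0.93 [554.9  15.4   0. ]
top dish [370. 215.] 0.59 [ 524.  -359.6    0. ]
top dish_grip [378. 212.] 0.75 [ 525.4 -362.1   98. ]
top dish_grip [374. 211.] 0.2 [ 526.8 -348.2   98. ]
top dish_nose [338. 213.] 0.96 [ 524.4 -250.2   21. ]
top dish_nose [267. 135.] 0.65 [770.6 -19.3  21. ]
top ball_center [371. 211.] 0.59 [ 535.  -355.9   26. ]
top ball_center [378. 213.] 0.29 [ 529.6 -377.1   26. ]
top calculator [321. 140.] 0.89 [ 766.7 -196.6    0. ]
top mouse [309. 262.] 0.9 [ 370.1 -166.     0. ]
top notes [208. 264.] 0.67 [352.  154.8   0. ]
top notes [205. 140.] 0.29 [752.7 181.4   0. ]
top notes [ 87. 199.] 0.24 [549.7 548.5   0. ]
top stamp [268. 138.] 0.53 [767.8 -23.3   0. ]
top stamp [373. 208.] 0.48 [ 545.9 -367.3    0. ]
top tape [ 87. 198.] 0.69
[... 514 characters left out ...]
0.] 0.62 [ 522.7 -242.    98. ]
side dish_nose [304. 178.] 0.59 [ 525.1 -240.5   21. ]
side ball_center [310. 158.] 0.4 [ 523.5 -344.    26. ]
side stapler [201. 268.] 0.58 [757.5 202.    0. ]
side stapler [308. 176.] 0.53 [ 516.9 -274.3    0. ]
side calculator [231. 182.] 0.94 [ 775.  -192.2    0. ]
side calculator [217. 218.] 0.73 [773.1 -10.3   0. ]
side mouse [348. 206.] 0.88 [ 359.1 -151.4    0. ]
side mouse [243. 385.] 0.54 [539.8 544.6   0. ]
side mouse [307. 142.] 0.45 [ 553.4 -472.5    0. ]
side notes [339. 276.] 0.77 [349.2 152.1   0. ]
side stamp [218. 216.] 0.73 [772.2 -18.6   0. ]
side tape [243. 388.] 0.64 [536.8 551.3   0. ]
side scanner [322. 130.] 0.93 [ 508.5 -561.4    0. ]
```

```bash
sleep 1; ls pics
```

```text
side0.png
top0.png
```

View pics/top0.png

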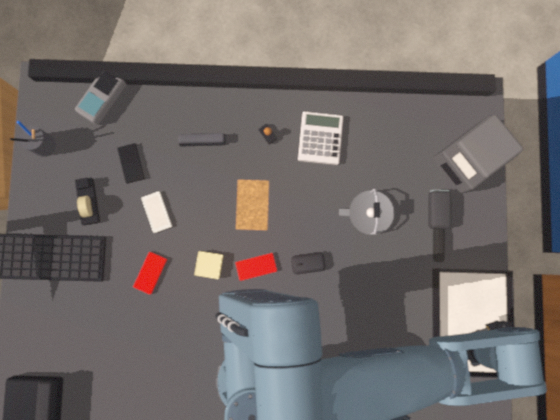

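View pics/side0.png

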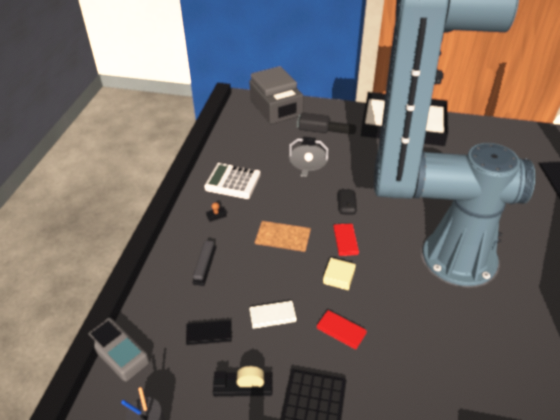

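The top view shows a white/silver holder at (156,212), red look-alikes at (150,272) and (257,266), and a black one at (131,163). The mat is at (253,205), and the dish is at (372,212) with its nose to the left (+y). The side view agrees. Next I'll fit rectangles to the holder and the mat.

```bash
cat >> h.py <<'E'
def fit(c,mask,z,near=None):
    cs=[k for k in cv2.findContours(mask.astype(np.uint8),0,cv2.CHAIN_APPROX_NONE)[0] if cv2.contourArea(k)>200]
    if near is not None: cs.sort(key=lambda k:np.linalg.norm(k.reshape(-1,2).mean(0)-near))
    P=np.array([at(c,p,z)[:2] for p in cs[0].reshape(-1,2)],np.float32)
    (m,wh,a)=cv2.minAreaRect(P); b=cv2.boxPoints((m,wh,a)); e=[b[1]-b[0],b[2]-b[1]]
    l=max(e,key=np.linalg.norm); ang=(np.degrees(np.arctan2(l[1],l[0]))+90)%180-90
    return np.round(m,1),np.round(wh,1),round(ang,1)
def cork(c):
    h=cv2.cvtColor(c['color'],cv2.COLOR_RGB2HSV); return (h[...,0]>8)&(h[...,0]<22)&(h[...,1]>110)&(h[...,2]>90)
E
python3 - <<'E'
from h import *
for n,m,hh in (('top',(253,205),(156,212)),('side',(283,237),(273,315))):
    c=snap(n); print(n,'mat',fit(c,cork(c),1,m))
    g=c['color'].min(2); print('holder',fit(c,g>110,15,hh))
    print(c['color'][hh[1]-25:hh[1]+25:3,hh[0]].tolist())
s=readout.observe();R=np.array(s['tool_rot'])
print((R.T@(np.array([515,324,300])-s['ee_pos'])/400).round(3))
E
```

```text
top mat (array([547.4,  21.7]), array([ 99.2, 159.1]), np.float32(-0.1))
holder (array([513.2, 325. ]), array([128.5,  68.1]), np.float32(21.7))
[[111, 106, 105], [113, 108, 106], [240, 232, 223], [238, 226, 214], [240, 228, 216], [242, 230, 216], [243, 230, 216], [244, 231, 219], [243, 231, 217], [244, 231, 219], [242, 229, 218], [243, 231, 218], [242, 230, 217], [243, 229, 217], [242, 234, 223], [175, 163, 156], [111, 104, 104]]
side mat (array([546.4,  25.2]), array([104.7, 163.1]), np.float32(-0.3))
holder (array([510.8, 332.4]), array([125.3,  75.6]), np.float32(22.1))
[[86, 78, 75], [84, 78, 74], [85, 76, 74], [84, 77, 74], [82, 75, 69], [247, 239, 227], [251, 245, 234], [251, 244, 232], [251, 244, 232], [251, 245, 233], [252, 248, 239], [251, 247, 237], [114, 104, 97], [84, 76, 73], [84, 76, 73], [84, 76, 73], [84, 76, 73]]
[ 1.472 -1.821 -0.153]
```

send_rows --plan '[[[0.29,-0.36,-0.03],[0,0,0],-1],[[0.29,-0.36,-0.03],[0,0,0],-1],[[0.29,-0.36,-0.03],[0,0,0],-1],[[0.29,-0.36,-0.03],[0,0,0],-1],[[0.29,-0.36,-0.03],[0,0,0],-1]]'

```text
t: 1.92
ee_pos: [241.9, -372.0, 250.7]
tool_rot: [[0.953, 0.304, 0.001], [0.304, -0.953, 0.001], [0.001, -0.001, -1.0]]
contact_force: [1.1, 0.0, 0.2]
finger_gap: 88.1
finger_force: 0.0
```

send_rows --plan '[[[0.29,-0.36,-0.03],[0,0,0],-1],[[0.29,-0.36,-0.03],[0,0,0],-1],[[0.29,-0.36,-0.03],[0,0,0],-1],[[0.29,-0.36,-0.03],[0,0,0],-1],[[0.29,-0.36,-0.03],[0,0,0],-1]]'

```text
t: 2.33
ee_pos: [308.6, -200.0, 263.2]
tool_rot: [[0.953, 0.304, 0.001], [0.304, -0.953, 0.0], [0.001, 0.0, -1.0]]
contact_force: [1.4, -0.4, -0.0]
finger_gap: 87.8
finger_force: 0.0
```

send_rows --plan '[[[0.29,-0.36,-0.03],[0,0,0],-1],[[0.29,-0.36,-0.03],[0,0,0],-1],[[0.29,-0.36,-0.03],[0,0,0],-1],[[0.29,-0.36,-0.03],[0,0,0],-1],[[0.29,-0.36,-0.03],[0,0,0],-1]]'

```text
t: 2.75
ee_pos: [375.7, -27.5, 275.5]
tool_rot: [[0.952, 0.305, 0.002], [0.305, -0.952, 0.001], [0.002, -0.0, -1.0]]
contact_force: [-0.9, -1.2, -0.1]
finger_gap: 88.0
finger_force: 0.0
```

send_rows --plan '[[[0.29,-0.36,-0.03],[0,0,0],-1],[[0.29,-0.36,-0.03],[0,0,0],-1],[[0.29,-0.36,-0.03],[0,0,0],-1],[[0.29,-0.36,-0.03],[0,0,0],-1],[[0.29,-0.36,-0.03],[0,0,0],-1]]'

```text
t: 3.17
ee_pos: [442.9, 145.1, 287.3]
tool_rot: [[0.952, 0.305, 0.001], [0.305, -0.952, 0.001], [0.002, -0.001, -1.0]]
contact_force: [-0.5, -1.3, 0.1]
finger_gap: 88.1
finger_force: 0.0
```

send_rows --plan '[[[0.29,-0.36,-0.03],[0,0,-0.023],-1],[[0.29,-0.36,-0.03],[0,0,-0.023],-1],[[0.29,-0.36,-0.03],[0,0,-0.023],-1],[[0.29,-0.36,-0.03],[0,0,-0.023],-1],[[0.29,-0.36,-0.03],[0,0,-0.023],-1]]'

```text
t: 3.58
ee_pos: [509.8, 317.5, 298.7]
tool_rot: [[0.928, 0.372, 0.001], [0.372, -0.928, 0.002], [0.001, -0.001, -1.0]]
contact_force: [-1.2, -0.6, 0.1]
finger_gap: 88.3
finger_force: 0.0
```

```bash
cat >> h.py <<'E'
def go(p,yaw,s=None):
    "shift and turn rows for target TCP p, yaw of tool x, pointing down"
    from scipy.spatial.transform import Rotation as Ro
    s=s or readout.observe();R=np.array(s['tool_rot']);y=np.radians(yaw);a,b=np.cos(y),np.sin(y)
    T=np.array([[a,b,0],[b,-a,0],[0,0,-1]])
    return (R.T@(np.array(p)-s['ee_pos'])/400).round(4).tolist(),(Ro.from_matrix(R.T@T).as_rotvec()/np.pi).round(4).tolist()
E
python3 - <<'E'
from h import *
c=snap('wrist','w1.png'); print(c['s']['ee_pos'],c['s']['joint_positions'])
for r in models.spot_point('wrist','holder_center')[:3]: print(r,at(c,r['pixel'],7.5))
p=models.spot_point('wrist','holder_center')[0]['pixel']
for t in (110,150,190):print(fit(c,c['color'].min(2)>t,15,p))
E
```

```text
[509.83255042 317.54381706 298.69701519] [2.05693722e+01 1.10891751e+01 8.42777033e+01 6.91833373e-02
 8.45657430e+01 8.87039915e+01]
{'pixel': [256.5, 37.7], 'score': 0.91} [663.  415.4   7.5]
{'pixel': [279.4, 163.2], 'score': 0.7} [514.7 323.5   7.5]
{'pixel': [224.8, 278.1], 'score': 0.66} [316.1 336.8   7.5]
(array([512.4, 325.3]), array([124.1,  63.5]), np.float32(22.3))
(array([512.6, 325.6]), array([121.9,  61.2]), np.float32(22.5))
(array([512.8, 325.3]), array([118.9,  60.3]), np.float32(22.2))
```

View pics/w1.png

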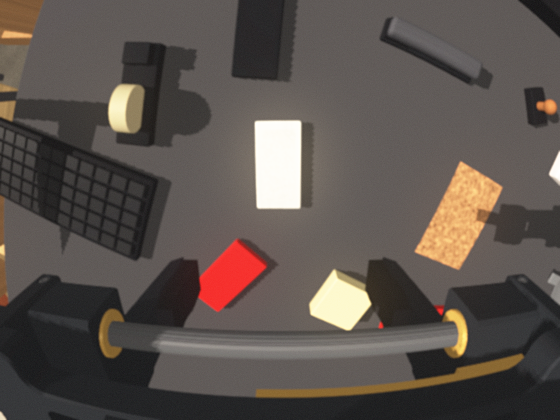

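The wrist view shows the silver/white holder at (278,163), aligned with the tool, and the mat at (458,216). The others are red or black. I'll descend.

```bash
python3 -c "
from h import *
print(go([513,325.3,60],22.3),go([513,325.3,5],22.3))
c=snap('wrist');print(fit(c,cork(c),1,(458,216)))"
```

```text
([0.0202, -0.0216, 0.5952], [0.0001, 0.0003, -0.0025]) ([0.0203, -0.0217, 0.7327], [0.0001, 0.0003, -0.0025])
(array([545.7,  19.7]), array([103.1, 162.2]), np.float32(-0.2))
```

send_rows --plan '[[[0.02,-0.0215,0.49],[0,0,-0.0025],-1],[[0.02,-0.0215,0.49],[0,0,-0.0025],-1],[[0.02,-0.0215,0.49],[0,0,-0.0025],-1],[[0.02,-0.0215,0.49],[0,0,-0.0025],-1],[[0.02,-0.0215,0.49],[0,0,-0.0025],-1]]'

```text
t: 4.2
ee_pos: [511.5, 322.0, 99.4]
tool_rot: [[0.927, 0.376, -0.003], [0.376, -0.927, -0.002], [-0.004, 0.0, -1.0]]
contact_force: [-1.2, -0.1, -0.9]
finger_gap: 87.8
finger_force: 0.0
```

send_rows --plan '[[[0,0,0.08],[0,0,0],-1],[[0,0,0.15],[0,0,0],-1],[[0,0,0.2],[0,0,0],-1],[[0,0,0.225],[0,0,0],-1],[[0,0,0.235],[0,0,0],-1]]'

```text
t: 4.62
ee_pos: [512.3, 322.6, 7.3]
tool_rot: [[0.927, 0.376, -0.003], [0.376, -0.927, -0.001], [-0.003, 0.0, -1.0]]
contact_force: [0.1, -0.3, -0.3]
finger_gap: 88.3
finger_force: 0.0
```

send_rows --plan '[[[0,0,0.0],[0,0,0],-1],[[0,0,0],[0,0,0],-1]]'

```text
t: 4.78
ee_pos: [514.5, 324.2, 10.2]
tool_rot: [[0.926, 0.377, 0.002], [0.377, -0.926, 0.001], [0.002, 0.0, -1.0]]
contact_force: [0.1, -1.4, -0.1]
finger_gap: 87.9
finger_force: 0.0
```

send_rows --plan '[[[0,0,0.0075],[0,0,0],-1],[[0,0,0.015],[0,0,0],-1],[[0,0,0.015],[0,0,0],-1],[[0,0,0.015],[0,0,0],0.6],[[0,0,0.015],[0,0,0],0.6]]'

```text
t: 5.2
ee_pos: [513.5, 324.5, 3.0]
tool_rot: [[0.926, 0.378, 0.0], [0.378, -0.926, 0.0], [0.0, 0.0, -1.0]]
contact_force: [0.0, 0.9, -1.1]
finger_gap: 76.8
finger_force: 0.0
```

send_rows --plan '[[[0,0,0],[0,0,0],0.6],[[0,0,0],[0,0,0],0.6],[[0,0,0],[0,0,0],0.6],[[0,0,0],[0,0,0],0.6],[[0,0,0],[0,0,0],0.6]]'

```text
t: 5.62
ee_pos: [513.4, 324.4, 2.8]
tool_rot: [[0.926, 0.377, 0.0], [0.377, -0.926, 0.0], [0.0, -0.0, -1.0]]
contact_force: [-0.6, 1.1, 0.2]
finger_gap: 59.5
finger_force: 30.0
```

```bash
python3 -c "
from h import *
c=snap('wrist');s=c['s'];print(s['ee_pos'],s['finger_gap'],s['finger_force'],s['contact_force'],s['joint_positions'])
print(go([547,21.5,4],-0.1))
c=snap('wrist','w2.png');print([ (r['pixel'],at(c,r['pixel'],7.5)) for r in models.spot_point('wrist','holder_center')[:2]])"
```

```text
[513.38558384 324.43741893   2.78499796] 59.536321614231625 30.000107288360596 [-0.61202329  1.07666937  0.24721102] [2.11015641e+01 3.16890346e+01 9.43773878e+01 1.17435276e-02
 5.39295967e+01 8.89273469e+01]
([-0.2081, 0.7331, -0.0031], [-0.0001, -0.0, 0.1237])
[([281.4, 283.2], array([511.2, 323.3,   7.5])), ([283.7, 273.3], array([517. , 324.4,   7.5]))]
```

send_rows --plan '[[[-0.01,0.035,0],[0,0,0],0.6],[[-0.024,0.084,0],[0,0,0],0.6],[[-0.04,0.14,0],[0,0,0],0.6],[[-0.055,0.192,0],[0,0,0],0.6],[[-0.07,0.244,0],[0,0,0],0.6]]'

```text
t: 6.18
ee_pos: [524.3, 222.2, 2.8]
tool_rot: [[0.926, 0.378, 0.0], [0.378, -0.926, 0.0], [0.0, -0.0, -1.0]]
contact_force: [0.2, 1.9, -0.8]
finger_gap: 59.7
finger_force: 30.0
```

send_rows --plan '[[[-0.014,0.049,0],[0,0,0],0.6],[[-0.028,0.098,0],[0,0,0],0.6],[[-0.042,0.146,0],[0,0,0],0.6],[[-0.056,0.195,0],[0,0,0],0.6],[[-0.07,0.244,0],[0,0,0],0.6]]'

```text
t: 6.6
ee_pos: [535.0, 121.1, 2.8]
tool_rot: [[0.926, 0.377, 0.0], [0.377, -0.926, 0.0], [0.0, -0.0, -1.0]]
contact_force: [0.2, 1.8, 0.4]
finger_gap: 59.5
finger_force: 30.0
```

send_rows --plan '[[[-0.014,0.049,0],[0,0,0.02],0.6],[[-0.028,0.098,0],[0,0,0.05],0.6],[[-0.042,0.146,0],[0,0,0.08],0.6],[[-0.052,0.18,0],[0,0,0.105],0.6],[[-0.06,0.209,0],[0,0,0.12],0.6]]'

```text
t: 7.02
ee_pos: [544.3, 34.4, 2.8]
tool_rot: [[1.0, 0.005, -0.0], [0.005, -1.0, 0.0], [-0.0, -0.0, -1.0]]
contact_force: [-0.6, 2.6, 1.6]
finger_gap: 59.7
finger_force: 30.0
```

send_rows --plan '[[[0,0,0],[0,0,0],0.6],[[0,0,0],[0,0,0],0.6]]'

```text
t: 7.18
ee_pos: [544.6, 34.8, 2.8]
tool_rot: [[1.0, 0.01, 0.0], [0.01, -1.0, -0.001], [0.0, 0.001, -1.0]]
contact_force: [0.7, -2.7, 1.2]
finger_gap: 59.4
finger_force: 30.0
```

Run:
```python
from h import *
c=snap('wrist','w3.png');s=c['s'];print(s['ee_pos'],s['finger_gap'],s['finger_force'],s['contact_force'],s['joint_positions'])
print(go([547,21.5,3],-0.1),fit(c,cork(c),1,(280,250)))
for n in('top','side'):
    c=snap(n,n+'3.png');print([ (r['pixel'],at(c,r['pixel'],7.5)) for r in models.spot_point(n,'holder_center')[:4]])
im=[cv2.imread('pics/'+x)[a:a+200,b:b+266] for x,a,b in(('w3.png',150,150),('top3.png',110,130),('side3.png',140,150))]
cv2.imwrite('pics/m3.png',cv2.resize(np.hstack(im),(798,200)) )
```

```text
[544.58078854  34.75401921   2.80091715] 59.430776264339585 30.0001859664917 [ 0.66543613 -2.73786786  1.2475455 ] [-8.79452571e+00  2.57879043e+01  1.03787232e+02 -4.60412937e-02
  5.04010695e+01  8.06635789e+01]
([0.0058, 0.0347, -0.0005], [0.0002, -0.0001, 0.004]) (array([578. ,  20.7]), array([101.2,  96.8]), np.float32(89.8))
[([253.6, 266.8], array([348.9,  10.2,   7.5])), ([149.9, 271.7], array([324.6, 334.5,   7.5])), ([131.1, 162.0], array([671.9, 413.6,   7.5])), ([249.3, 204.9], array([544.5,  30. ,   7.5]))]
[([211.1, 331.7], array([660.9, 415.5,   7.5])), ([337.7, 328.2], array([330.1, 336.4,   7.5])), ([342.7, 239.1], array([357.7,   8.6,   7.5])), ([279.2, 236.9], array([554.1,  39.4,   7.5]))]
```

View pics/m3.png

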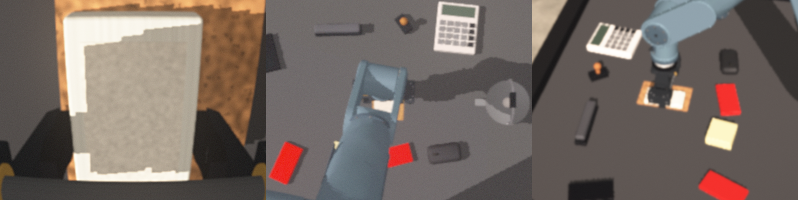

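Run:
```python
from h import *
c=snap('wrist');
for z,row in((15,165),(15,330)):
  g=c['color'][row-30:row+31].astype(int)
v=c['color'].astype(int)
for col in(240,280,320):print(col,[v[r,col].tolist()for r in range(156,172,2)])
for r in(190,240):
  print(r,[v[r,k].tolist()for k in range(206,232,3)],[v[r,k].tolist()for k in range(335,362,3)])
for p in((222,165),(280,161),(343,165),(219,200),(347,200)):print(p,at(c,p,15))
print(np.array(c['color']).shape)
```

```text
240 [[229, 166, 107], [214, 153, 97], [149, 109, 76], [156, 143, 125], [161, 151, 135], [190, 179, 160], [234, 228, 209], [247, 242, 232]]
280 [[135, 96, 66], [142, 100, 68], [145, 109, 80], [157, 143, 127], [162, 150, 135], [197, 186, 169], [236, 231, 212], [247, 242, 231]]
320 [[129, 90, 59], [131, 90, 60], [136, 101, 74], [155, 141, 125], [154, 146, 130], [186, 175, 156], [232, 225, 204], [245, 241, 230]]
190 [[100, 93, 85], [136, 108, 88], [200, 141, 91], [251, 249, 238], [250, 246, 238], [249, 246, 236], [247, 244, 233], [249, 245, 236], [250, 246, 237]] [[179, 171, 154], [182, 169, 154], [176, 167, 151], [175, 166, 150], [178, 172, 154], [166, 156, 140], [126, 88, 59], [114, 80, 53], [133, 92, 59]]
240 [[95, 89, 84], [96, 90, 84], [143, 109, 87], [198, 139, 89], [251, 249, 239], [250, 247, 238], [248, 245, 235], [247, 243, 233], [249, 245, 236]] [[180, 170, 154], [173, 164, 148], [173, 164, 148], [178, 168, 154], [160, 148, 134], [128, 90, 59], [120, 86, 57], [123, 86, 57], [131, 92, 61]]
(222, 165) [603.7  61.8  15. ]
(280, 161) [605.5  37.1  15. ]
(343, 165) [604.3  10.4  15. ]
(219, 200) [588.2  63.7  15. ]
(347, 200) [588.8   7.6  15. ]
(420, 560, 3)
```

Run:
```python
from h import *
c=snap('wrist')
for p,z in(((240,167),15),((280,167),15),((320,167),15),((280,160.5),0),((240,160.5),0),((320,160.5),0),((213.5,190),15),((351,190),15),((216.5,240),15),((348,240),15)):print(p,z,at(c,p,z))
m=cork(c).astype(np.uint8)
r=np.where(m[:,280])[0];print(r[:3],at(c,(280,r[0]),1))
M=np.array(c['mount']);print(M.round(3))
```

```text
(240, 167) 15 [602.8  54.   15. ]
(280, 167) 15 [602.9  37.1  15. ]
(320, 167) 15 [603.2  20.2  15. ]
(280, 160.5) 0 [603.2  37.2   0. ]
(240, 160.5) 0 [603.1  56.    0. ]
(320, 160.5) 0 [603.5  18.5   0. ]
(213.5, 190) 15 [592.7  66.   15. ]
(351, 190) 15 [593.4   6.2  15. ]
(216.5, 240) 15 [569.1  65.9  15. ]
(348, 240) 15 [569.8   5.7  15. ]
[111 112 113] [626.3  37.5   1. ]
[[   0.      -0.947   -0.322   83.782]
 [   1.      -0.       0.       0.97 ]
 [  -0.      -0.322    0.947 -147.127]
 [   0.       0.       0.       1.   ]]
```

send_rows --plan '[[[0.003,0.013,0],[0,0,0.002],0.6],[[0.0055,0.026,0],[0,0,0.004],0.6],[[0.0076,0.038,0],[0,0,0.004],0.6],[[0.0076,0.0383,0],[0,0,0.004],0.6],[[0.0076,0.0383,0],[0,0,0.004],0.6]]'

```text
t: 7.95
ee_pos: [548.0, 20.0, 2.8]
tool_rot: [[1.0, -0.003, 0.0], [-0.003, -1.0, -0.0], [0.0, 0.0, -1.0]]
contact_force: [0.1, -0.4, 2.0]
finger_gap: 59.4
finger_force: 30.0
```

Run:
```python
from h import *
c=snap('wrist','w4.png');s=c['s'];print(s['ee_pos'],np.round(s['tool_rot'],3).tolist(),fit(c,cork(c),1,(280,250)))
a=c['color'].astype(int)
h=cv2.cvtColor(c['color'],cv2.COLOR_RGB2HSV)
g=cv2.morphologyEx((((a[...,0]-a[...,2])<40)&(a.min(2)>110)).astype(np.uint8),cv2.MORPH_OPEN,np.ones((5,5)))
g[270:]=0
print(fit(c,g,15,(280,220)))
cv2.imwrite('pics/m4.png',np.hstack([cv2.imread('pics/w4.png')[60:330,150:410],cv2.cvtColor(g[60:330,150:410]*255,8)]))
```

```text
[547.96209439  20.01738487   2.77217919] [[1.0, -0.003, 0.0], [-0.003, -1.0, -0.0], [0.0, 0.0, -1.0]] (array([586. ,  20.8]), array([101.1,  80.4]), np.float32(89.8))
(array([583.3,  18.9]), array([59.6, 51. ]), np.float32(89.8))
```

View pics/m4.png

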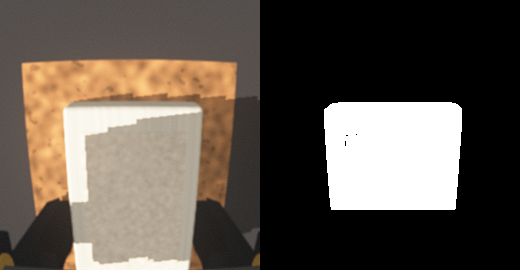

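Mat edges are at columns 173–388 and the holder at 215–352, so it is about 1 mm too far to the right. I'll nudge it 1 mm, release, and rise to check.

send_rows --plan '[[[0,-0.0022,0],[0,0,0],0.6],[[0,-0.0022,0],[0,0,0],0.6],[[0,-0.0022,0],[0,0,0],-1],[[0,-0.0022,0],[0,0,0],-1],[[0,-0.0022,0],[0,0,0],-1]]'

```text
t: 8.42
ee_pos: [547.2, 21.8, 2.4]
tool_rot: [[1.0, -0.003, -0.001], [-0.003, -1.0, 0.0], [-0.001, -0.0, -1.0]]
contact_force: [0.5, -0.1, -0.3]
finger_gap: 77.6
finger_force: 0.0
```

send_rows --plan '[[[0,0,0],[0,0,0],-1],[[0,0,0],[0,0,0],-1],[[0,0,0],[0,0,0],-1],[[0,0,-0.04],[0,0,0],-1],[[0,0,-0.12],[0,0,0],-1]]'

```text
t: 8.83
ee_pos: [544.3, 22.1, 47.6]
tool_rot: [[1.0, -0.003, -0.008], [-0.003, -1.0, 0.001], [-0.008, -0.001, -1.0]]
contact_force: [0.2, -0.4, 0.6]
finger_gap: 88.4
finger_force: 0.0
```

send_rows --plan '[[[-0.25,0,-0.45],[0,0,0],-1],[[-0.25,0,-0.45],[0,0,0],-1],[[-0.25,0,-0.45],[0,0,0],-1],[[-0.25,0,-0.45],[0,0,0],-1],[[-0.25,0,-0.45],[0,0,0],-1]]'

```text
t: 9.25
ee_pos: [446.4, 22.0, 232.5]
tool_rot: [[1.0, -0.003, 0.0], [-0.003, -1.0, -0.0], [0.0, 0.0, -1.0]]
contact_force: [1.0, -0.7, 0.3]
finger_gap: 88.0
finger_force: 0.0
```

send_rows --plan '[[[0,0,0],[0,0,0],-1],[[0,0,0],[0,0,0],-1]]'

```text
t: 9.42
ee_pos: [448.6, 21.6, 233.4]
tool_rot: [[1.0, -0.003, 0.006], [-0.003, -1.0, -0.001], [0.006, 0.001, -1.0]]
contact_force: [-0.9, -0.4, -0.1]
finger_gap: 88.2
finger_force: 0.0
```

Run:
```python
from h import *
c=snap('wrist','w5.png');s=c['s'];print(s['ee_pos'],s['finger_gap'])
a=c['color'].astype(int)
g=cv2.morphologyEx((((a[...,0]-a[...,2])<40)&(a.min(2)>110)).astype(np.uint8),cv2.MORPH_OPEN,np.ones((5,5)))
q=c['color']; p=models.spot_point('wrist','mat')[:1];print(p)
print(fit(c,cork(c),1,p[0]['pixel']),fit(c,g,15,p[0]['pixel']))
cv2.imwrite('pics/m5.png',cv2.imread('pics/w5.png'))
```

```text
[448.6227705   21.64348253 233.43704262] 88.18571840973682
[]Traceback (most recent call last):
  File "<stdin>", line 6, in <module>
IndexError: list index out of range
```

Run:
```python
from h import *
c=snap('wrist','w6.png')
a=c['color'].astype(int)
g=cv2.morphologyEx((((a[...,0]-a[...,2])<40)&(a.min(2)>110)).astype(np.uint8),cv2.MORPH_OPEN,np.ones((5,5)))
m=cv2.morphologyEx(cork(c).astype(np.uint8),cv2.MORPH_OPEN,np.ones((3,3)));ys,xs=np.where(m);p=(np.median(xs),np.median(ys));print(p)
print(fit(c,m,1,p),fit(c,g,15,p))
from h import *
t=snap('top','t6.png')
a=t['color'].astype(int); g=((a[...,0]-a[...,2])<40)&(a.min(2)>120)
print(fit(t,cork(t),1,(253,205)),fit(t,g,15,(253,205)))
cv2.imwrite('pics/m6.png',np.hstack([cv2.imread('pics/w6.png')[0:300,130:430],cv2.resize(cv2.imread('pics/t6.png')[140:265,190:390],(480,300))]))
```

```text
(np.float64(308.0), np.float64(150.0))
(array([545.9,  21. ]), array([100.9, 161.3]), np.float32(-0.3)) (array([547. ,  20.1]), array([ 59.5, 119.9]), np.float32(-0.5))
(array([589.7,  21.4]), array([98.8, 75.4]), np.float32(87.2)) (array([578.2,  20.1]), array([64.5, 58.5]), np.float32(85.9))
```

View pics/m6.png

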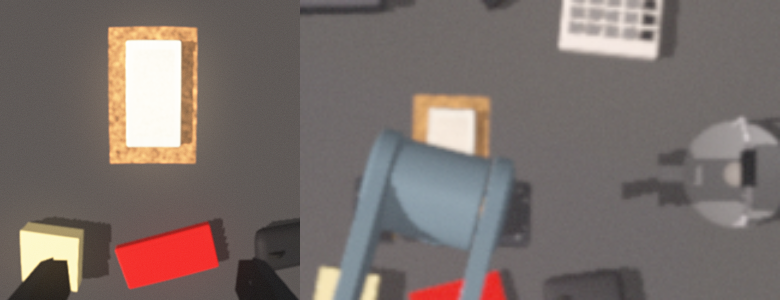

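Placing is within about 1 mm and 0.2°: the mat spans (109–197, 27–163) in the crop, with the holder centred in it. Now to the dish.

send_rows --plan '[[[0.065,0.478,-0.085],[0,0,0],-1],[[0.065,0.478,-0.085],[0,0,0],-1],[[0.065,0.478,-0.085],[0,0,0],-1],[[0.065,0.478,-0.085],[0,0,0],-1],[[0.065,0.478,-0.085],[0,0,0],-1]]'

```text
t: 10.03
ee_pos: [473.1, -172.5, 263.4]
tool_rot: [[1.0, -0.004, -0.002], [-0.004, -1.0, 0.001], [-0.002, -0.001, -1.0]]
contact_force: [1.2, -0.6, -0.1]
finger_gap: 88.1
finger_force: 0.0
```

send_rows --plan '[[[0.065,0.478,-0.085],[0,0,0],-1],[[0.065,0.478,-0.085],[0,0,0],-1],[[0.065,0.478,-0.085],[0,0,0],-1],[[0.065,0.478,-0.085],[0,0,0],-1],[[0.065,0.478,-0.085],[0,0,0],-1]]'

```text
t: 10.45
ee_pos: [498.4, -364.2, 296.4]
tool_rot: [[1.0, -0.004, -0.002], [-0.004, -1.0, 0.002], [-0.002, -0.002, -1.0]]
contact_force: [0.2, 0.2, -0.2]
finger_gap: 88.6
finger_force: 0.0
```

send_rows --plan '[[[0,0,0],[0,0,0],-1],[[0,0,0],[0,0,0],-1]]'

```text
t: 10.62
ee_pos: [498.2, -361.8, 295.9]
tool_rot: [[1.0, -0.005, -0.003], [-0.005, -1.0, 0.003], [-0.003, -0.003, -1.0]]
contact_force: [0.4, 1.2, -0.9]
finger_gap: 88.0
finger_force: 0.0
```

Run:
```python
from h import *
c=snap('wrist','w7.png');print(c['s']['ee_pos'],c['s']['joint_positions'])
for k,z in dict(dish=0,dish_grip=98,dish_nose=21,ball_center=26).items():
    print(k,[(np.round(r['pixel'],1),round(r['score'],2),at(c,r['pixel'],z)) for r in models.spot_point('wrist',k)[:2]])
```

```text
[ 498.19030832 -361.82896703  295.85910561] [-4.70271016e+01  1.33585007e+01  8.19136309e+01  1.33757109e-02
  8.49809951e+01  4.32624932e+01]
dish [(array([278. , 144.1]), 0.85, array([ 529.9, -355.8,    0. ]))]
dish_grip [(array([276.6, 157.7]), 0.88, array([ 526.8, -356. ,   98. ]))]
dish_nose [(array([202.9, 150.4]), 0.59, array([ 526.3, -256.3,   21. ]))]
ball_center [(array([278.7, 156.2]), 0.59, array([ 517.2, -357.1,   26. ])), (array([ 51. , 146.2]), 0.49, array([550.1,  -4.9,  26. ]))]
```

View pics/w7.png

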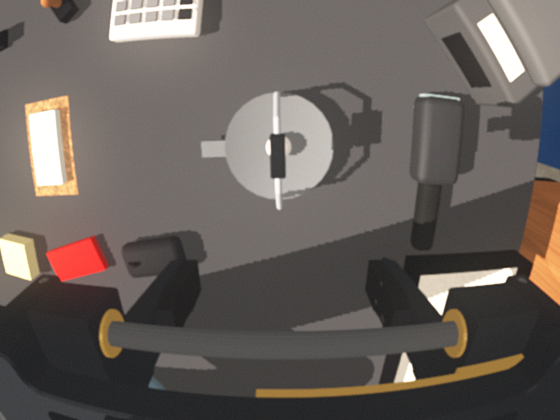

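Run:
```python
from h import *
c=snap('wrist');s=c['s'];print(s['ee_pos'])
im=c['color'];g=im.max(2)[115:195,250:310]
m=np.zeros(im.shape[:2],np.uint8);m[115:195,250:310]=cv2.morphologyEx((g<60).astype(np.uint8),cv2.MORPH_OPEN,np.ones((5,5)))
for z in(98,110):print(fit(c,m,z,(278,156)))
for p,z in(((277,93),24),((279,209),24),((201.5,141.5),21),((201.5,157),21),((228,141),21),((228,156),21)):print(p,at(c,p,z))
e=fit(c,m,110,(278,156));print(e, go([526.5,-356,150],0))
```

```text
[ 498.79950825 -359.11851632  298.11040725]Traceback (most recent call last):
  File "<stdin>", line 5, in <module>
  File "h.py", line 21, in fit
    P=np.array([at(c,p,z)[:2] for p in cs[0].reshape(-1,2)],np.float32)
                                       ~~^^^
IndexError: list index out of range
```

Run:
```python
from h import *
c=snap('wrist','w8.png');s=c['s'];print(s['ee_pos'])
im=c['color'];g=im.max(2)
print(g[120:190:5,278].tolist(),g[155,262:294].tolist())
t=45 
for t in(45,60,80):
  m=np.zeros(g.shape,np.uint8);m[115:195,255:300]=g[115:195,255:300]<t
  cs=max(cv2.findContours(m,0,1)[0],key=cv2.contourArea,default=None)
  if cs is None: continue
  r=cv2.minAreaRect(cs);print(t,r,at(c,r[0],104))
  b=cv2.boxPoints(r);print([at(c,p,110)[:2].tolist() for p in b])
for k,z in dict(dish=0,dish_grip=98,dish_nose=21).items():
    print(k,[(np.round(r['pixel'],1),round(r['score'],2),at(c,r['pixel'],z)) for r in models.spot_point('wrist',k)[:1]])
for p,z in(((201.5,141.5),21),((201.5,157),21),((228,141),21),((228,156),21)):print(p,at(c,p,z))
print(go([526.5,-356,150],0))
```

```text
[ 498.89231864 -359.25547455  298.47464162]
[253, 254, 254, 132, 66, 66, 64, 67, 67, 67, 65, 60, 255, 254] [180, 183, 181, 182, 179, 180, 188, 216, 252, 255, 249, 142, 68, 65, 66, 66, 67, 63, 66, 64, 64, 66, 65, 62, 81, 139, 188, 193, 174, 148, 138, 139]
60 ((275.5, 136.5), (1.0, 3.0), 90.0) [ 551.2 -352.8  104. ]
[[552.3, -351.4], [552.3, -354.5], [551.2, -354.5], [551.2, -351.4]]
80 ((279.4999694824219, 155.99998474121094), (41.99999237060547, 12.999998092651367), 90.0) [ 530.4 -357.   104. ]
[[553.3, -350.4], [553.3, -363.8], [508.9, -363.8], [508.9, -350.1]]
dish [(array([281.5, 146.1]), 0.63, array([ 528.2, -358.7,    0. ]))]
dish_grip [(array([280.9, 157.3]), 0.89, array([ 528. , -358.4,   98. ]))]
dish_nose [(array([202.7, 149.9]), 0.55, array([ 527.6, -253.6,   21. ]))]
(201.5, 141.5) [ 539.  -252.4   21. ]
(201.5, 157) [ 518.  -251.4   21. ]
(228, 141) [ 538.5 -288.5   21. ]
(228, 156) [ 518.4 -287.8   21. ]
([0.069, -0.0105, 0.3724], [0.0001, -0.0001, -0.0006])
```

send_rows --plan '[[[0.0755,-0.004,0.35],[0,0,0],-1],[[0.0755,-0.004,0.35],[0,0,0],-1],[[0.0755,-0.004,0.35],[0,0,0],-1],[[0.0755,-0.004,0.35],[0,0,0],-1],[[0.0755,-0.004,0.35],[0,0,0],-1]]'

```text
t: 11.53
ee_pos: [526.8, -356.2, 152.6]
tool_rot: [[1.0, -0.002, -0.007], [-0.002, -1.0, 0.007], [-0.007, -0.007, -1.0]]
contact_force: [-1.5, -0.1, -0.5]
finger_gap: 87.8
finger_force: 0.0
```

send_rows --plan '[[[0,0,0.05],[0,0,0],-1],[[0,0,0.1],[0,0,0],-1],[[0,0,0.15],[0,0,0],-1],[[0,0,0.18],[0,0,0],-1],[[0,0,0.195],[0,0,0],-1]]'

```text
t: 11.95
ee_pos: [528.7, -359.1, 80.4]
tool_rot: [[1.0, -0.003, -0.0], [-0.003, -1.0, 0.0], [-0.0, -0.0, -1.0]]
contact_force: [-0.0, 0.3, -0.4]
finger_gap: 87.9
finger_force: 0.0
```

send_rows --plan '[[[0,0,0],[0,0,0],-1],[[0,0,0],[0,0,0],-1],[[0,0,0],[0,0,0],-1],[[0,0,0],[0,0,0],-1],[[0,0,0],[0,0,0],-1]]'

```text
t: 12.37
ee_pos: [529.4, -359.7, 81.9]
tool_rot: [[1.0, -0.003, 0.001], [-0.003, -1.0, -0.001], [0.001, 0.001, -1.0]]
contact_force: [0.7, -0.0, -0.3]
finger_gap: 88.0
finger_force: 0.0
```

Run:
```python
from h import *
c=snap('wrist','w9.png');s=c['s'];print(s['ee_pos'],np.round(s['tool_rot'],4).tolist())
for k,z in dict(dish=0,dish_grip=98,dish_nose=21,ball_center=26).items():
    print(k,[(np.round(r['pixel'],1),round(r['score'],2),at(c,r['pixel'],z)) for r in models.spot_point('wrist',k)[:1]])
```

```text
[ 529.40354949 -359.68246407   81.89876053] [[1.0, -0.0026, 0.0013], [-0.0026, -1.0, -0.0013], [0.0013, 0.0013, -1.0]]
dish [(array([278.7, 234.6]), 0.74, array([ 518.2, -357.8,    0. ]))]
dish_grip [(array([274.3, 293.6]), 0.71, array([ 528.3, -356.7,   98. ]))]
dish_nose [(array([140.3, 233.9]), 0.6, array([ 526.7, -255.5,   21. ]))]
ball_center [(array([277.9, 235.4]), 0.74, array([ 528.4, -357.6,   26. ]))]
```

View pics/w9.png

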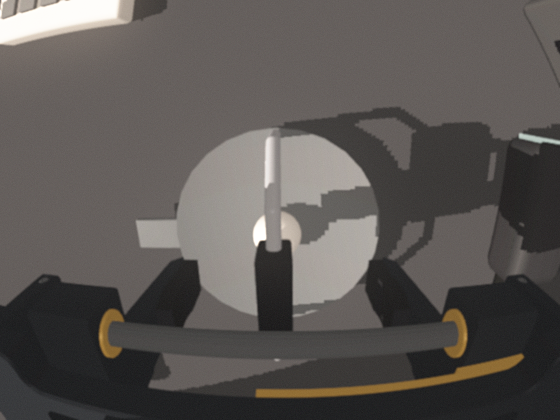

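send_rows --plan '[[[-0.003,-0.0065,0.005],[0,0,0],-1],[[-0.003,-0.0065,0.005],[0,0,0],-1],[[-0.003,-0.0065,0.005],[0,0,0],1],[[-0.003,-0.0065,0.005],[0,0,0],1],[[-0.003,-0.0065,0.005],[0,0,0],1]]'

```text
t: 13.03
ee_pos: [527.7, -356.6, 78.7]
tool_rot: [[1.0, -0.003, 0.0], [-0.003, -1.0, -0.0], [0.0, 0.0, -1.0]]
contact_force: [-0.2, -0.3, -0.6]
finger_gap: 70.2
finger_force: 0.0
```

send_rows --plan '[[[0,0,0],[0,0,0],1],[[0,0,0],[0,0,0],1],[[0,0,0],[0,0,0],1],[[0,0,0],[0,0,0],1],[[0,0,0],[0,0,0],1]]'

```text
t: 13.45
ee_pos: [527.7, -356.6, 78.7]
tool_rot: [[1.0, -0.003, -0.0], [-0.003, -1.0, 0.0], [-0.0, -0.0, -1.0]]
contact_force: [-0.9, 0.1, -0.7]
finger_gap: 37.0
finger_force: 0.0
```

send_rows --plan '[[[0,0,0],[0,0,0],1],[[0,0,0],[0,0,0],1],[[0,0,0],[0,0,0],1],[[0,0,0],[0,0,0],1],[[0,0,0],[0,0,0],1]]'

```text
t: 13.87
ee_pos: [527.7, -356.5, 78.7]
tool_rot: [[1.0, -0.003, -0.0], [-0.003, -1.0, 0.0], [-0.0, -0.0, -1.0]]
contact_force: [0.6, -0.3, 0.5]
finger_gap: 15.5
finger_force: 29.9
```

send_rows --plan '[[[0,0,-0.005],[0,0,0],1],[[0,0,-0.0175],[0,0,0],1],[[0,0,-0.0375],[0,0,0],1],[[0,0,-0.0625],[0,0,0],1],[[0,0,-0.0925],[0,0,0],1]]'

```text
t: 14.28
ee_pos: [527.5, -356.5, 116.4]
tool_rot: [[1.0, -0.003, -0.001], [-0.003, -1.0, 0.0], [-0.001, -0.0, -1.0]]
contact_force: [0.6, 1.1, -2.7]
finger_gap: 15.8
finger_force: 29.9
```

send_rows --plan '[[[0,0,-0.03],[0,0,0],1],[[0,0,-0.06],[0,0,0],1],[[0,0,-0.09],[0,0,0],1],[[0,0,-0.117],[0,0,0],1],[[0,0,-0.14],[0,0,0],1]]'

```text
t: 14.7
ee_pos: [528.0, -356.9, 173.6]
tool_rot: [[1.0, -0.003, 0.001], [-0.003, -1.0, -0.001], [0.001, 0.001, -1.0]]
contact_force: [-0.3, 0.2, -3.0]
finger_gap: 15.5
finger_force: 29.9
```

send_rows --plan '[[[0,0,-0.02],[0,0,0],1],[[0,0,-0.036],[0,0,0],1],[[0,0,-0.047],[0,0,0],1],[[0,0,-0.053],[0,0,0],1],[[0,0,-0.055],[0,0,0],1]]'

```text
t: 15.12
ee_pos: [527.7, -356.6, 193.9]
tool_rot: [[1.0, -0.003, 0.0], [-0.003, -1.0, -0.0], [0.0, 0.0, -1.0]]
contact_force: [0.3, 0.8, -3.0]
finger_gap: 15.9
finger_force: 29.9
```

Run:
```python
from h import *
c=snap('wrist','w10.png');s=c['s'];print(s['ee_pos'],s['finger_gap'],s['finger_force'],s['contact_force'],np.round(s['ft_torque'],2),s['joint_positions'])
u=s['ee_pos'][2]-78.7
for k,z in dict(dish=0,dish_nose=21,ball_center=26).items():
    print(k,[(np.round(r['pixel'],1),round(r['score'],2),at(c,r['pixel'],z+u)) for r in models.spot_point('wrist',k)[:1]])
print(go([547,20.7,193.7],-90))
```

```text
[ 527.70121332 -356.62331785  193.9004933 ] 15.917525281141486 29.943273067474365 [ 0.33779151  0.84005144 -2.96812111] [ 0.01 -0.01 -0.12] [-4.47093837e+01  2.03631170e+01  8.50104891e+01 -5.56423047e-04
  7.46236961e+01  4.54421508e+01]
dish [(array([280.5, 219. ]), 0.84, array([ 530.2, -356.1,  115.2]))]
dish_nose [(array([143.9, 232.8]), 0.78, array([ 527.1, -257. ,  136.2]))]
ball_center [(array([282.5, 234.7]), 0.81, array([ 528.5, -357.6,  141.2]))]
([0.0464, -0.9428, -0.001], [0.0, 0.0004, 0.4992])
```

View pics/w10.png

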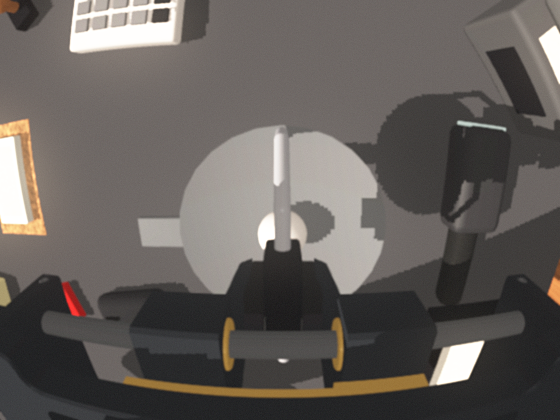

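The ball sits mid-dish at (282,235) and the grip is firm. I'll carry the dish over smoothly.

send_rows --plan '[[[0.0004,-0.0075,0],[0,0,0],1],[[0.0011,-0.0225,0],[0,0,0],1],[[0.0022,-0.045,0],[0,0,0],1],[[0.0037,-0.075,0],[0,0,0],1],[[0.0055,-0.1125,0],[0,0,0],1]]'

```text
t: 15.73
ee_pos: [530.0, -310.5, 193.6]
tool_rot: [[1.0, -0.003, -0.0], [-0.003, -1.0, 0.0], [-0.0, -0.0, -1.0]]
contact_force: [1.1, -0.2, -3.0]
finger_gap: 15.4
finger_force: 29.9
```

send_rows --plan '[[[0.002,-0.0425,0],[0,0,0],1],[[0.0044,-0.09,0],[0,0,0],1],[[0.0069,-0.14,0],[0,0,0],1],[[0.0093,-0.19,0],[0,0,0],1],[[0.0118,-0.24,0],[0,0,0],1]]'

```text
t: 16.15
ee_pos: [534.9, -212.9, 193.8]
tool_rot: [[1.0, -0.002, 0.0], [-0.002, -1.0, 0.0], [0.0, -0.0, -1.0]]
contact_force: [0.4, -0.3, -3.0]
finger_gap: 15.4
finger_force: 29.9
```

send_rows --plan '[[[0.0025,-0.05,0],[0,0,0],1],[[0.0049,-0.1,0],[0,0,0],1],[[0.0074,-0.15,0],[0,0,0],1],[[0.0098,-0.2,0],[0,0,0],1],[[0.0123,-0.25,0],[0,0,0],1]]'

```text
t: 16.57
ee_pos: [539.8, -113.0, 193.9]
tool_rot: [[1.0, -0.002, 0.0], [-0.002, -1.0, 0.0], [0.0, -0.0, -1.0]]
contact_force: [0.6, -0.5, -2.3]
finger_gap: 15.5
finger_force: 29.9
```

send_rows --plan '[[[0.0025,-0.05,0],[0,0,0],1],[[0.0049,-0.1,0],[0,0,0],1],[[0.0073,-0.1475,0],[0,0,0],1],[[0.0095,-0.1925,0],[0,0,0],1],[[0.0114,-0.2325,0],[0,0,0],1]]'

```text
t: 16.98
ee_pos: [544.3, -19.8, 193.9]
tool_rot: [[1.0, -0.001, 0.0], [-0.001, -1.0, 0.0], [0.0, -0.0, -1.0]]
contact_force: [0.4, 0.4, -3.2]
finger_gap: 15.6
finger_force: 29.9
```

send_rows --plan '[[[0.0017,-0.035,0],[0,0,0],1],[[0.0031,-0.0625,0],[0,0,0],1],[[0.0041,-0.0825,0],[0,0,0],1],[[0.0048,-0.0975,0],[0,0,0],1],[[0.0052,-0.105,0],[0,0,0],1]]'

```text
t: 17.4
ee_pos: [547.0, 20.3, 193.8]
tool_rot: [[1.0, -0.002, 0.0], [-0.002, -1.0, 0.0], [0.0, -0.0, -1.0]]
contact_force: [0.1, -0.0, -3.0]
finger_gap: 15.3
finger_force: 29.9
```

send_rows --plan '[[[0,0,0],[0,0,0.003],1],[[0,0,0],[0,0,0.01],1],[[0,0,0],[0,0,0.022],1],[[0,0,0],[0,0,0.04],1],[[0,0,0],[0,0,0.062],1]]'

```text
t: 17.82
ee_pos: [547.2, 18.5, 193.7]
tool_rot: [[0.98, -0.201, -0.0], [-0.201, -0.98, -0.0], [-0.0, 0.0, -1.0]]
contact_force: [-0.6, 0.4, -3.0]
finger_gap: 15.5
finger_force: 29.9
```

send_rows --plan '[[[0,0,0],[0,0,0.025],1],[[0,0,0],[0,0,0.05],1],[[0,0,0],[0,0,0.075],1],[[0,0,0],[0,0,0.1],1],[[0,0,0],[0,0,0.125],1]]'

```text
t: 18.23
ee_pos: [547.2, 18.5, 193.6]
tool_rot: [[0.827, -0.562, -0.0], [-0.562, -0.827, -0.0], [-0.0, 0.0, -1.0]]
contact_force: [-0.2, -0.1, -2.7]
finger_gap: 15.7
finger_force: 29.9
```

send_rows --plan '[[[0,0,0],[0,0,0.025],1],[[0,0,0],[0,0,0.05],1],[[0,0,0],[0,0,0.075],1],[[0,0,0],[0,0,0.1],1],[[0,0,0],[0,0,0.125],1]]'

```text
t: 18.65
ee_pos: [547.2, 18.5, 193.7]
tool_rot: [[0.549, -0.836, -0.0], [-0.836, -0.549, -0.0], [0.0, 0.0, -1.0]]
contact_force: [0.9, -0.0, -3.0]
finger_gap: 15.7
finger_force: 29.9
```

send_rows --plan '[[[0,0,0],[0,0,0.025],1],[[0,0,0],[0,0,0.05],1],[[0,0,0],[0,0,0.075],1],[[0,0,0],[0,0,0.1],1],[[0,0,0],[0,0,0.125],1]]'

```text
t: 19.07
ee_pos: [547.2, 18.5, 193.6]
tool_rot: [[0.188, -0.982, -0.0], [-0.982, -0.188, -0.0], [0.0, 0.0, -1.0]]
contact_force: [-0.1, 0.4, -2.9]
finger_gap: 16.0
finger_force: 29.9
```

send_rows --plan '[[[0,0,0],[0,0,0.022],1],[[0,0,0],[0,0,0.04],1],[[0,0,0],[0,0,0.053],1],[[0,0,0],[0,0,0.06],1],[[0,0,0],[0,0,0.062],1]]'

```text
t: 19.48
ee_pos: [547.2, 18.7, 193.7]
tool_rot: [[-0.002, -1.0, -0.0], [-1.0, 0.002, -0.0], [0.0, 0.0, -1.0]]
contact_force: [0.7, -0.4, -1.5]
finger_gap: 15.8
finger_force: 29.9
```

Run:
```python
from h import *
c=snap('wrist','w11.png');s=c['s'];print(s['ee_pos'],np.round(s['tool_rot'],3).tolist(),s['finger_gap'],s['joint_positions'])
u=s['ee_pos'][2]-78.7
for n in('wrist','top','side'):
  c=snap(n,n+'11.png')
  for k,z in dict(dish=0,dish_grip=98,dish_nose=21,ball_center=26).items():
    print(n,k,[(np.round(r['pixel'],1),round(r['score'],2),at(c,r['pixel'],z+u)) for r in models.spot_point(n,k)[:1]])
print(go([547,20.7,193.7],-90.2))
cv2.imwrite('pics/m11.png',np.hstack([cv2.resize(cv2.imread('pics/wrist11.png'),(400,300)),cv2.resize(cv2.imread('pics/side11.png')[150:300,190:390],(400,300))]))
```

```text
[547.20750673  18.71777461 193.67671833] [[-0.002, -1.0, -0.0], [-1.0, 0.002, -0.0], [0.0, 0.0, -1.0]] 15.760466175619811 [-1.04624151e+01  9.44840974e+00  9.85763489e+01 -4.97981003e-03
  7.19784834e+01  1.69638920e+02]
wrist dish [(array([283.6, 219.5]), 0.83, array([546.3,  15.5, 115. ]))]
wrist dish_grip [(array([283.5, 294.8]), 0.86, array([546.7,  17.3, 213. ]))]
wrist dish_nose [(array([142.7, 233.6]), 0.77, array([648.8,  19. , 136. ]))]
wrist ball_center [(array([280.9, 232.7]), 0.92, array([548.2,  15.4, 141. ]))]
top dish [(array([251.5, 198.6]), 0.65, array([551. ,  21.5, 115. ]))]
top dish_grip [(array([253.9, 194.4]), 0.87, array([550.3,  13.3, 213. ]))]
top dish_nose [(array([436.5, 221.1]), 0.4, array([ 497.8, -525.4,  136. ]))]
top ball_center []
side dish [(array([280. , 203.9]), 0.6, array([558.7,   2.4, 115. ]))]
side dish_grip [(array([284. , 180.8]), 0.94, array([545.7,   5.4, 213. ]))]
side dish_nose [(array([252.1, 201.1]), 0.68, array([638.8,  29. , 136. ]))]
side ball_center [(array([281.5, 203.3]), 0.56, array([549.1,  25.7, 141. ]))]
([-0.0034, 0.0004, 0.0], [0.0, -0.0, 0.0013])
```

View pics/m11.png

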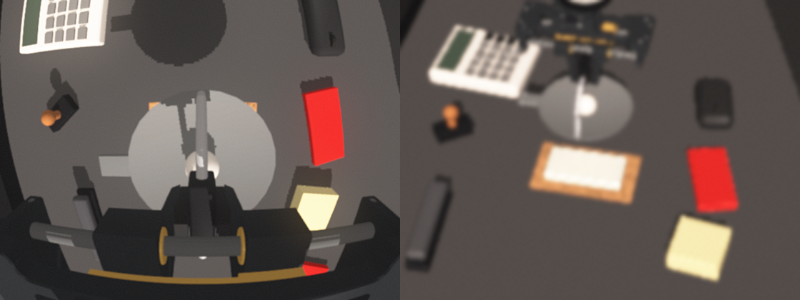

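send_rows --plan '[[[-0.002,0,0],[0,0,0.001],1],[[-0.005,0,0],[0,0,0.002],1],[[-0.0075,0,0],[0,0,0.003],1],[[-0.0088,0,0],[0,0,0.003],1],[[-0.009,0,0],[0,0,0.003],1]]'

```text
t: 20.7
ee_pos: [547.2, 23.1, 193.7]
tool_rot: [[-0.009, -1.0, 0.0], [-1.0, 0.009, 0.0], [-0.0, -0.0, -1.0]]
contact_force: [-0.4, 0.4, -3.3]
finger_gap: 15.6
finger_force: 29.9
```

send_rows --plan '[[[0,0,0],[0,0,0],1],[[0,0,0],[0,0,0],1],[[0,0,0],[0,0,0],1],[[0,0,0],[0,0,0],1],[[0,0,0],[0,0,0],1]]'

```text
t: 21.12
ee_pos: [547.2, 22.9, 193.7]
tool_rot: [[-0.009, -1.0, 0.0], [-1.0, 0.009, 0.0], [-0.0, -0.0, -1.0]]
contact_force: [-0.2, -0.3, -1.9]
finger_gap: 16.0
finger_force: 29.9
```

send_rows --plan '[[[0,0,0],[0,0,0],1],[[0,0,0],[0,0,0],1],[[0,0,0],[0,0,0],1],[[0,0,0],[0,0,0],1],[[0,0,0],[0,0,0],1]]'

```text
t: 21.53
ee_pos: [547.2, 22.9, 193.7]
tool_rot: [[-0.009, -1.0, -0.0], [-1.0, 0.009, -0.0], [0.0, 0.0, -1.0]]
contact_force: [0.9, 0.0, -3.8]
finger_gap: 15.3
finger_force: 29.9
```

Run:
```python
from h import *
c=snap('wrist','w12.png');s=c['s'];print(s['t'],s['ee_pos'],np.round(s['tool_rot'],3).tolist(),s['finger_gap'],np.abs(s['dq']).max(),s['joint_positions'][5])
u=s['ee_pos'][2]-78.7
for k,z in dict(dish=0,dish_grip=98,dish_nose=21,ball_center=26).items():
    print(k,[(np.round(r['pixel'],1),at(c,r['pixel'],z+u)) for r in models.spot_point('wrist',k)[:1]])
```

```text
21.5333 [547.17287129  22.94366907 193.70628354] [[-0.009, -1.0, -0.0], [-1.0, 0.009, -0.0], [0.0, 0.0, -1.0]] 15.293762988273636 0.10448145959364841 170.49104700804625
dish [(array([280.2, 217.7]), array([548.8,  18.2, 115. ]))]
dish_grip [(array([282.7, 294.7]), array([547. ,  21.4, 213. ]))]
dish_nose [(array([142.5, 235.1]), array([649.1,  23.5, 136. ]))]
ball_center [(array([282.2, 232.4]), array([547.3,  19.3, 141. ]))]
```

```bash
python3 -c "
from h import *
print(robot.hand_in())"
```

```text
the job is handed in; nothing more can be done
None
```

I handed the job in at about 21.5 s. By my camera measurements, the aluminium holder lies within about 1 mm and 0.2° of the mat's centre and direction. The dish is held level and still about 10 cm above it, centred to within about 2 mm. Its nose points away from the robot to within about 1–2°, and the ball is in the middle.

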